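# Clamp the ring stack on the hardening fixture

### The job

Clamp the stack of steel rings on the striped hardening fixture: slide the slotted brass washer in under the raised bar nut until it is fully home against the stud, then turn the nut clockwise by its cross-bar: it runs free, then bites on the washer; keep turning until it stops dead. Do not force it beyond that, leave everything else on the bench where it is, and let go when done.

Things in the scene. Friction and masses are not known exactly. Their poses are not given: they have to be found in the camera images.
- fixture: fixed striped steel block on a wooden board; origin on the table under the axis of its upright stud. Block 200 (x) by 300 (y, from -205 to 95), its top 100 above the table; round the stud a flange 152 across up to 115, then dark rings 140 across, flat top at 160. Stud 20 across, up to 214 above the table. None of it moves
- stud_seat (a point): point on the stud's axis at the level of the rings' flat top (160 above the table)
- washer_eye (a point): slotted brass washer lying loose on the rings, 65 long, 66 wide, 8 thick, 0.17 to 0.27 kg; the point, mid-thickness, that comes on the stud's axis when it is fully home (slot end against stud). x points along the slot to its open mouth; straight back edge 35 behind (-x), arm ends 32 ahead, sides 33 either way; slot 24 wide, 39 at its flared mouth
- washer_top (a point): same axes as washer_eye, 4 mm above it, on the washer's top face
- nut_hub (a point): steel bar nut, already started on the stud: the point on its axis at the height of the cross-bar's centre line; x axis along the bar. Flange 44 across, hub 38 across; bar 12 thick, 24 above the nut's underside; nut's top 12 above the bar. Clockwise seen from above screws it down, 8 mm a turn. It stays where it is left
- nut_face (a point): centre of the nut's underside. The nut runs freely (0.12 N m) for 0.84 to 1.02 turns, differently each time, till it meets the washer; then bites (0.5 N m, some 7 N at 70 mm from the axis) for about 0.3 rad, then stops dead. Above 3.5 N m (50 N at 70 mm) the thread is strained
- bar_end_a (a point): centre of the red ball, 22 across, on one end of the bar, 95 from the nut's axis
- bar_end_b (a point): centre of the red ball on the other end of the bar, 95 from the nut's axis
- bite (a joint): how far the nut has been turned since it began to bite on the washer, rad: 0 not yet tightened, 0.3 stopped tight
- strain (a joint): how far the nut has been forced past its tight stop, rad: must stay 0
- plug: brass threaded plug standing on its thread, 50 across, 42 high, on the fixture block beside the rings (sizes in mm); bystander, leave alone
- drift: steel drift bar, 120 x 14 x 14, lying on the fixture block beside the rings (sizes in mm); bystander, leave alone
- tray: black plastic tray, 110 x 150 x 45 high (sizes in mm); bystander, leave alone
- bottle: white bottle, 60 across, 160 high (sizes in mm); bystander, leave alone
- blank: dark steel ring blank lying flat, 110 across, 22 high (sizes in mm); bystander, leave alone
- wrench: open-ended wrench, lying flat, about 180 long (sizes in mm); bystander, leave alone
- brush: brush, lying flat, about 200 long (sizes in mm); bystander, leave alone
- puck: copper round, 64 across, 50 high (sizes in mm); bystander, leave alone
- washer: the slotted washer, origin on its underside 4 mm below washer_eye, same axes. At the start it sticks out on the fixture's -x side, 44 to 54 mm short of home, mouth towards the stud; the nut's underside is 6 to 8 mm above the washer's top, the bar about 1 rad or more away from the washer's side of the stud
Not all that is in view belongs to the job. Of the things like the washer, leave any that is green or red; of the rest the smaller one is meant.

How it is judged:
On the way:
1. the washer is pushed home on the stud while the nut is still slack (horizontal distance between washer_eye and stud_seat below 0.004 m and z of washer_eye in the frame of stud_seat below 0.007 m and value of joint bite below 0.05 rad), for 0.2 s.
At the end, for the whole second after the job is handed in: The washer lies flat with its eye within 4 mm of the stud's axis, the nut's underside is within 1.5 mm of the washer's top and the nut has been turned at least 0.25 rad past its first bite, practically to its dead stop at 0.3 rad; all at rest (horizontal distance between washer_eye and stud_seat below 0.004 m and angle between washer_eye's own z axis and vertical below 0.05 rad and z of nut_face in the frame of washer_top below 0.0015 m and value of joint bite above 0.25 rad and velocity of joint bite below 0.05 rad/s and linear speed of washer below 0.02 m/s); the robot touches nothing.
It fails at once if the nut is forced past its tight stop and the thread strained (value of joint strain above 0.05 rad).
It fails at once if a thing on the fixture block or on the bench is moved more than 30 mm (distance of any of plug, drift, tray, bottle, blank, wrench, brush, puck from where it was at the start of the episode above 0.03 m).
It also fails if it takes over 61 s, if anything falls off the work surface, if the arm or the gripper's body presses on something with over 40 N, if the wrist force passes 120 N, or if a joint passes its speed limit or range.

### The arm

A 6-joint arm with a two-finger parallel gripper is mounted at the origin on the work surface. World frame = base frame: x ahead of the robot, y to its left, z up, the work surface at z = 0. Lengths are in m, angles in rad, forces in N, time in s.
With the tool pointing down it reaches from about 0.4 to 0.825 m from the base axis. Payload 7 kg.
Tool frame: the origin (TCP) lies on the centre line of the jaws, within the pads' length; the fingertips stand 25 mm ahead of it and the grasp point (between the pads) lies 6 mm ahead of it; z points along the fingers, y is the line along which they close (so a half turn about z gives the same grasp; the last joint's range is limited). The gripper opens to 88 mm and grips with 3 to 60 N. Pads are 19 mm wide; open, the fingers measure 130 mm over their backs; the gripper's body (78 mm by 193 mm) begins 47 mm behind the grasp point.
Start: joints at [1.621, 0.359, 0.012, 0, -1.224, -0.288], TCP at [0.159, 0.656, 0.252] pointing down, gripper open.
Joint ranges: [-3.07, 3.07], [-1.43, 2.12], [-1.02, 1.25], [-3.03, 1.67], [-3.05, -0], [-3.03, 3.03]. Speed limits (rad/s): [2.39, 2.39, 3.01, 3.14, 3.14, 3.14].

### API

Orientations are given as [roll, pitch, yaw] about the fixed x, y, z axes, in that order (R = Rz(yaw) Ry(pitch) Rx(roll)).
In Python, from station import readout, vision, arm gives the robot as it stands. The module is installed in compiled form; this text tells all that it offers.
- The arm moves only by the tool carry_out, never from a script. Its argument "commands" is a list of rows, each an object with "dp": the shift along the tool's x, y, z in m, a list of three; "rotation": the turn, a rotation vector about the tool's x, y, z in degrees, a list of three. In form: [{"dp": [dx, dy, dz], "rotation": [wx, wy, wz]}, ...]. A call has 1 to 8 rows; each row shifts and turns the commanded pose from where the row before left it, along the tool's axes as they then stand; what a row does not reach is not made up. A row lasts 1/8 s, in which the tool goes at most 62.5 mm and 10.7 degrees, less where a joint would pass 70% of its speed; a pose out of reach is approached as far as the arm can. A call with a gripper value outside its range is refused whole. "grip" is the finger opening in m, from 0 to 0.0876, set as the call begins (left out, the last holds). The fingers move at their own pace and stop on an object; "force" is the grip in N (left out, the last holds). Time passes only in rows, so rows that do not move let the fingers close. It gives the time, the measured TCP pose, the force, the opening and the grip force at its end, in the units of the state.
- readout.get_state(): the state, without advancing time (a new reading comes with each control period).
- vision.grab_frame(name): name is "scene" or "top"; returns (picture, depth): 480x640x3 uint8, red, green, blue; 480x640 float32, m along the optical axis (not along the pixel's ray), 0 where there is no reading.
- vision.calibration(name): a dict with "fovy" (degrees; the focal length in pixels is half the picture's height over the tangent of half this angle, whatever the lens; pixels are square), "cx", "cy" (the principal point, pixels), "origin" and "attitude" of the camera in the world. Camera axes: x right, y down, z forward; pixel columns grow to the right and rows downward; lengths in m; the calibration is good to about 2 mm. A picture is of the moment at which its call begins. calibration takes no time and is no camera call.
- arm.job_done(): hands the job in; it is judged then, once.
Trained networks look in the newest picture that a camera, given by its name, has taken for a name from the list of things; names that differ only in an ending like _2 or _b are one class to them, and where a whole thing is asked for, a point or a joint stands for the part that bears it (a point fixed in the world has none). Each returns a list of dicts, best first, with "score" (0 to 1); they miss things now and then, are a little off and sometimes report something else, mostly with a low value. They report only what shows in the picture. A call takes as long as a camera call. They do not tell look-alikes from the thing itself.
- vision.trace(label, camera): "pixels" (480x640 bool, what is visible of it) and "position" ([row, column] in pixels, amid what is visible of it).
The state is a dict: "t": time; "q": joint angles; "qd": joint speeds; "joint_efforts": joint torques, N m; "eef_pos": TCP position; "ee_rot": TCP orientation; "force": force on the tool from outside, world axes, zero at the start; "moment": the same for the moment, N m; "width": finger opening in m; "gripper_force": force on a finger pad.
Only numpy, scipy, OpenCV 4.12 (cv2) and the standard library are available. Lean on these libraries where they do the work, as an engineer would, in place of code of your own. Each camera call takes 0.05 s, during which the arm holds its last target. There are 200 camera calls.

## Working session

There is one attempt and no reset: what is moved stays moved. The work goes in short steps, Python scripts to look and compute and a tool call to move; the robot and the scene stay as the last step left them, time stands still between calls to the robot, and variables do not carry over. Pictures are saved under pics/ and viewed, at most 10 in all, crops included, and the job is handed in when it is done.

Besides the shell and the picture viewer there is one more tool, called after "Emit:" by a JSON object that holds its "api" and its "payload", one argument or row to a line. carry_out: Moves the arm, as the interface text tells. Its arguments: {"type":"object","properties":{"commands":{"type":"array"},"grip":{"type":"number"},"force":{"type":"number"}},"required":["commands"]}

```bash
mkdir -p pics; cat > h.py <<'E'
import numpy as np, cv2
from station import readout, vision, arm
from scipy.spatial.transform import Rotation as R
def cal(n):
    c=vision.calibration(n); f=240/np.tan(np.radians(c["fovy"])/2)
    a=np.array(c["attitude"],float)
    M=a if a.shape==(3,3) else (R.from_euler('xyz',a).as_matrix() if a.size==3 else None)
    return f,c["cx"],c["cy"],np.array(c["origin"]),M
def cloud(n,d):
    f,cx,cy,o,M=cal(n); v,u=np.mgrid[:480,:640]
    P=np.stack([(u-cx)/f*d,(v-cy)/f*d,d],-1); return P@M.T+o
def onz(n,u,v,z):
    f,cx,cy,o,M=cal(n); r=M@np.array([(u-cx)/f,(v-cy)/f,1]); return o+r*(z-o[2])/r[2]
def pix(n,p):
    f,cx,cy,o,M=cal(n); q=M.T@(np.array(p)-o); return q[0]/q[2]*f+cx,q[1]/q[2]*f+cy
def save(n,im): cv2.imwrite('pics/'+n+'.png',im[...,::-1])
E
python3 - <<'E'
from h import *
print(vision.calibration("scene"),vision.calibration("top"))
print(readout.get_state())
for c in("scene","top"):
    im,d=vision.grab_frame(c); save(c+'0',im); np.save(c+'0.npy',d); W=cloud(c,d)
    for l in("washer","nut_hub","bar_end_a","fixture","plug","drift","tray","bottle"):
        for r in vision.trace(l,c)[:4]:
            v,u=map(int,r["position"]); m=r["pixels"]&(d>0)
            print(c,l,round(r["score"],2),(u,v),m.sum(),np.median(W[m],0).round(3), np.ptp(W[m],0).round(3))
E
```

```text
{'fovy': 50.84823022132244, 'cx': 319.03788829046965, 'cy': 238.7270617964895, 'origin': array([ 1.39971621, -0.84479141,  1.0009874 ]), 'attitude': array([-2.18288205,  0.004565  ,  0.85642323])} {'fovy': 45.543314264516134, 'cx': 312.9478243979176, 'cy': 241.86051317207708, 'origin': array([ 0.21375435, -0.05188273,  1.57056564]), 'attitude': array([-2.93799085,  0.00564965, -1.6690025 ])}
{'t': 0.0, 'q': array([ 1.62112080e+00,  3.59391157e-01,  1.10591468e-02, -3.53694743e-04,
       -1.22408480e+00, -2.88087638e-01]), 'qd': array([-0.00164535, -0.0004553 , -0.00034625,  0.00017122,  0.00013377,
       -0.00067   ]), 'joint_efforts': array([ 7.39320203e-04, -5.82710016e+01,  2.93051237e+01,  6.99691191e+00,
        6.98405929e-03, -1.50035248e-04]), 'eef_pos': array([0.15890637, 0.6555713 , 0.25061937]), 'ee_rot': array([ 3.13994447e+00, -1.41664906e-04, -2.37883502e-01]), 'force': array([ 0.29222028, -0.45282188,  0.12594659]), 'moment': array([-0.01531401, -0.00292877,  0.04134495]), 'gripper_force': 0.0, 'width': 0.08813559143838431}
scene washer 0.65 (319, 244) 506 [0.355 0.0
[... 1151 characters left out ...]
247, 227) 508 [0.551 0.088 0.168] [0.07  0.07  0.023]
top fixture 0.96 (265, 220) 10269 [0.586 0.037 0.099] [0.278 0.377 0.23 ]
top fixture 0.51 (307, 212) 268 [ 0.589 -0.065  0.132] [0.052 0.048 0.046]
top plug 0.59 (305, 212) 303 [ 0.588 -0.066  0.131] [0.075 0.051 0.101]
top plug 0.43 (440, 194) 1051 [ 0.649 -0.451  0.021] [0.111 0.108 0.04 ]
top plug 0.23 (241, 205) 474 [0.602 0.095 0.206] [0.051 0.204 0.039]
top drift 0.51 (305, 183) 221 [ 0.681 -0.074  0.115] [0.105 0.049 0.022]
top drift 0.29 (134, 231) 622 [0.589 0.391 0.105] [0.052 0.059 0.165]
top tray 0.74 (127, 294) 2515 [0.435 0.447 0.006] [0.14  0.188 0.064]
top bottle 0.59 (133, 229) 662 [0.59  0.391 0.106] [0.058 0.059 0.17 ]
```

```bash
python3 - <<'E'
from h import *
im=cv2.imread('pics/top0.png')[130:350,120:420]; im=cv2.resize(im,None,fx=2.6,fy=2.6,interpolation=cv2.INTER_CUBIC); cv2.imwrite('pics/topc.png',im)
im=cv2.imread('pics/scene0.png')[170:340,260:480]; im=cv2.resize(im,None,fx=3.5,fy=3.5,interpolation=cv2.INTER_CUBIC); cv2.imwrite('pics/scenec.png',im)
E
```

```text
(no output)
```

View pics/topc.png

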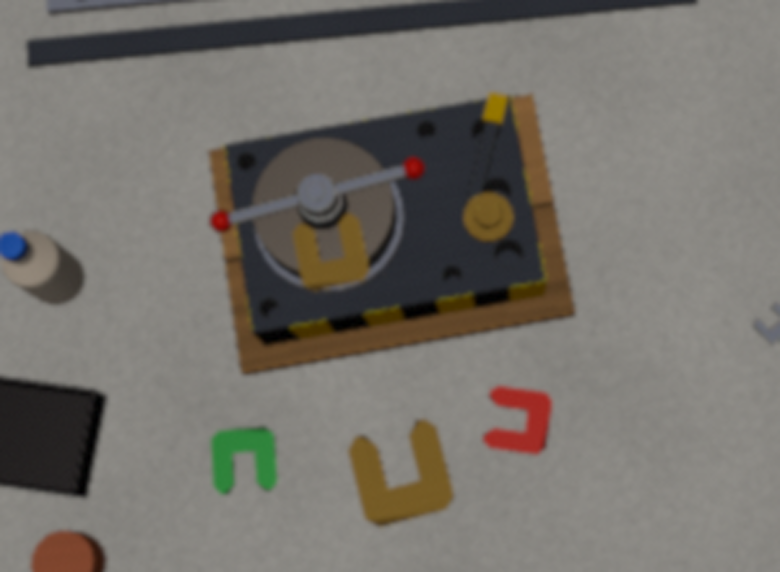

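View pics/scenec.png

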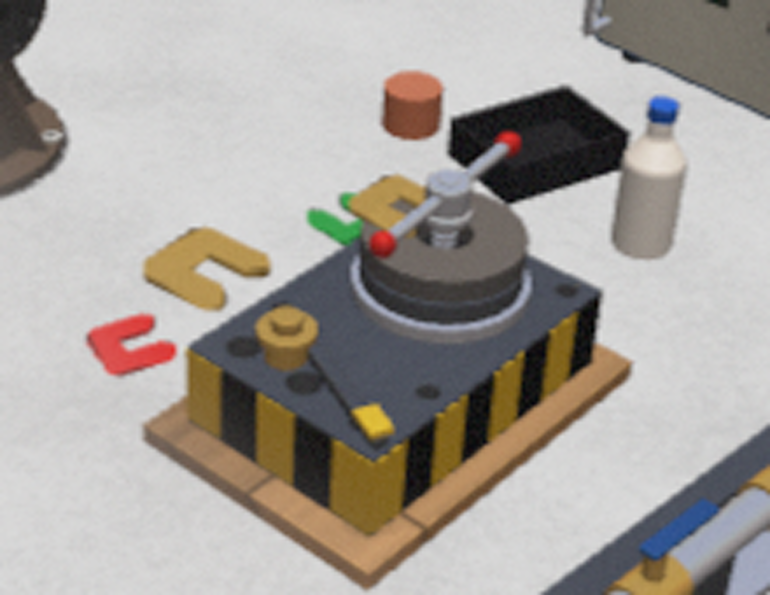

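Things that could be taken for the washer, in top-view pixels: brass on the rings (246,230), larger brass on the table (274,313), green (212,306) and red (322,289). I choose the brass one on the rings: it is the smaller brass one, on the fixture's -x side with its mouth towards the stud. The crops confirm this. The bar's red balls are at about (205,214) and (280,195).

```bash
cat > meas.py <<'E'
from h import *
from scipy.optimize import least_squares
def circ(P,r):
    return least_squares(lambda c:np.hypot(P[:,0]-c[0],P[:,1]-c[1])-r,np.median(P,0),loss='soft_l1',f_scale=.002).x
def meas(tag):
    for n in("top","scene"):
        im,d=vision.grab_frame(n); save(tag+n,im); W=cloud(n,d); hs=cv2.cvtColor(im,cv2.COLOR_RGB2HSV); h,s,v=[hs[...,i].astype(int) for i in range(3)]
        near=(d>0)&(np.hypot(W[...,0]-.605,W[...,1]-.093)<.13)
        f,cx,cy,o,M=cal(n)
        # red balls: use pixel centroid on ray at ball height
        red=near&(s>130)&((h<8)|(h>172))&(v>60)
        k,L,st,ce=cv2.connectedComponentsWithStats(red.astype(np.uint8))
        B=[]
        for i in range(1,k):
            if st[i,4]>12:
                z=np.percentile(W[L==i][:,2],90)-.011
                B.append(onz(n,*ce[i],.199)); print(n,'ball',st[i,4],ce[i].round(1),'ztop',(z+.011).round(3),B[-1].round(4))
        if len(B)==2: print(n,'hub',((B[0]+B[1])/2).round(4),'len',np.linalg.norm(B[0]-B[1]).round(4))
        br=near&(h>12)&(h<30)&(s>85)&(abs(W[...,2]-.166)<.012)
        if br.sum()>40:
            k,L,st,ce=cv2.connectedComponentsWithStats(br.astype(np.uint8)); i=1+st[1:,4].argmax()
            m=L==i; vv,uu=np.nonzero(m); Q=np.array([onz(n,a,b,.168)[:2] for a,b in zip(uu,vv)])
            r=cv2.minAreaRect((Q*1000).astype(np.float32)); print(n,'washer',m.sum(),'z',np.median(W[m][:,2]).round(4),'rect',np.round(r[0],1),np.round(r[1],1),round(r[2],1))
            print(cv2.boxPoints(r).round(1).tolist())
        ring=near&(abs(W[...,2]-.160)<.005)&(s<70)
        if ring.sum()>100:
            vv,uu=np.nonzero(ring); Q=np.array([onz(n,a,b,.160)[:2] for a,b in zip(uu,vv)])
            hull=cv2.convexHull((Q*1000).astype(np.float32))[:,0]/1000
            print(n,'ring',ring.sum(),'z',np.median(W[ring][:,2]).round(4),circ(hull,.0695).round(4), np.hypot(*(hull-circ(hull,.0695)).T).round(3).tolist()[:40])
E
python3 - <<'E'
from meas import *
meas('m0')
d=np.load('top0.npy');W=cloud('top',d)
m=(abs(W[...,2]-.1)<.008)&(d>0)&(abs(W[...,0]-.6)<.2)&(abs(W[...,1]-.05)<.25)
k,L,st,ce=cv2.connectedComponentsWithStats(m.astype(np.uint8));m=L==1+st[1:,4].argmax()
vv,uu=np.nonzero(m);Q=np.array([onz('top',a,b,.1)[:2] for a,b in zip(uu,vv)])
r=cv2.minAreaRect((Q*1000).astype(np.float32));print('block',r,np.median(W[m][:,2]))
E
```

```text
top ball 59 [278.8 194. ] ztop 0.211 [0.626  0.0008 0.199 ]
top ball 45 [204.5 214.5] ztop 0.211 [0.5918 0.1886 0.199 ]
top hub [0.6089 0.0947 0.199 ] len 0.1909
top washer 547 z 0.1674 rect [560.2  90. ] [69.2 69. ] 6.7
[[521.7999877929688, 120.19999694824219], [529.9000244140625, 51.70000076293945], [598.5999755859375, 59.79999923706055], [590.5, 128.3000030517578]]
top ring 1183 z 0.1599 [0.6087 0.0958] [0.069, 0.07, 0.07, 0.069, 0.069, 0.069, 0.069, 0.069, 0.069, 0.069, 0.069, 0.069, 0.069, 0.07, 0.069, 0.069, 0.07, 0.07, 0.069, 0.069, 0.069, 0.069, 0.069, 0.069, 0.069, 0.07, 0.07, 0.069, 0.069, 0.069]
scene ball 32 [405.5 210. ] ztop 0.21 [0.5924 0.1943 0.199 ]
scene ball 43 [368.8 239.2] ztop 0.21 [0.6265 0.0027 0.199 ]
scene hub [0.6094 0.0985 0.199 ] len 0.1947
scene washer 194 z 0.168 rect [555.2  83.6] [48.1 72.7] 8.6
[[526.0, 115.9000015258789], [536.7999877929688, 44.0], [584.4000244140625, 51.20000076293945], [573.5, 123.0999984741211]]
scene ring 643 z 0.1604 [0.6168 0.0917] [0.07, 0.069, 0.068, 0.067, 0.069, 0.069, 0.07, 0.072, 0.072, 0.073, 0.072, 0.075, 0.076, 0.063, 0.069, 0.071, 0.07, 0.069, 0.071, 0.07, 0.071, 0.071, 0.07, 0.071, 0.073, 0.073, 0.07]Traceback (most recent call last):
  File "<stdin>", line 6, in <module>
  File "h.py", line 13, in onz
    f,cx,cy,o,M=cal(n); r=M@np.array([(u-cx)/f,(v-cy)/f,1]); return o+r*(z-o[2])/r[2]
                ~~~^^^
  File "h.py", line 5, in cal
    c=vision.calibration(n); f=240/np.tan(np.radians(c["fovy"])/2)
ValueError: time passes only in moves, steps and waits
```

Emit:
{"api": "carry_out", "payload": {
  "commands": [
    {"dp": [0, 0, 0], "rotation": [0, 0, -10.1]},
    {"dp": [0, 0, 0], "rotation": [0, 0, -10.1]},
    {"dp": [0.026, 0.0507, 0], "rotation": [0, 0, 0]},
    {"dp": [0.026, 0.0507, 0], "rotation": [0, 0, 0]},
    {"dp": [0.026, 0.0507, 0], "rotation": [0, 0, 0]},
    {"dp": [0.026, 0.0507, 0], "rotation": [0, 0, 0]},
    {"dp": [0.026, 0.0507, 0], "rotation": [0, 0, 0]},
    {"dp": [0.026, 0.0507, 0], "rotation": [0, 0, 0]}
  ],
  "grip": 0.0876,
  "force": 10
}}

```text
t: 2.0
eef_pos: [0.3496, 0.3701, 0.2519]
ee_rot: [-3.141, -0.001, 0.115]
force: [0.7, 0.0, -0.5]
width: 0.0876
gripper_force: 0.0
```

Emit:
{"api": "carry_out", "payload": {
  "commands": [
    {"dp": [0.026, 0.0507, 0], "rotation": [0, 0, 0]},
    {"dp": [0.026, 0.0507, 0], "rotation": [0, 0, 0]},
    {"dp": [0.026, 0.0507, 0], "rotation": [0, 0, 0]},
    {"dp": [0.026, 0.0507, 0], "rotation": [0, 0, 0]},
    {"dp": [0.026, 0.0507, 0], "rotation": [0, 0, 0]},
    {"dp": [0.026, 0.0507, 0], "rotation": [0, 0, 0]},
    {"dp": [0, 0, 0], "rotation": [0, 0, 0]}
  ]
}}

```text
t: 2.88
eef_pos: [0.54, 0.0842, 0.2512]
ee_rot: [3.141, 0.0, 0.11]
force: [-0.3, 0.5, -0.4]
width: 0.0876
gripper_force: 0.0
```

Emit:
{"api": "carry_out", "payload": {
  "commands": [
    {"dp": [-0.0015, -0.0034, 0.02], "rotation": [0, 0, 0]},
    {"dp": [0, 0, 0.02], "rotation": [0, 0, 0]},
    {"dp": [0, 0, 0], "rotation": [0, 0, 0]}
  ]
}}

```text
t: 3.25
eef_pos: [0.5356, 0.0907, 0.2104]
ee_rot: [3.141, 0.003, 0.115]
force: [0.5, 0.8, -0.9]
width: 0.0878
gripper_force: 0.0
```

```bash
python3 - <<'E'
from h import *
a,_=vision.grab_frame('scene'); b,_=vision.grab_frame('top')
s=readout.get_state(); print(s['eef_pos'],s['ee_rot'],s['q'])
a=cv2.resize(a[160:280,300:460],None,fx=2.5,fy=2.5,interpolation=cv2.INTER_CUBIC)
b=cv2.resize(b[160:280,170:330],None,fx=2.5,fy=2.5,interpolation=cv2.INTER_CUBIC)
save('g1',np.hstack([a,b]))
E
```

```text
[0.53688137 0.09100806 0.21225822] [ 3.14147282e+00 -5.41051048e-04  1.15633913e-01] [ 5.28088551e-01  1.74796221e-01 -3.34406525e-01  3.74226504e-04
 -1.06114597e+00  1.15815915e+00]
```

View pics/g1.png

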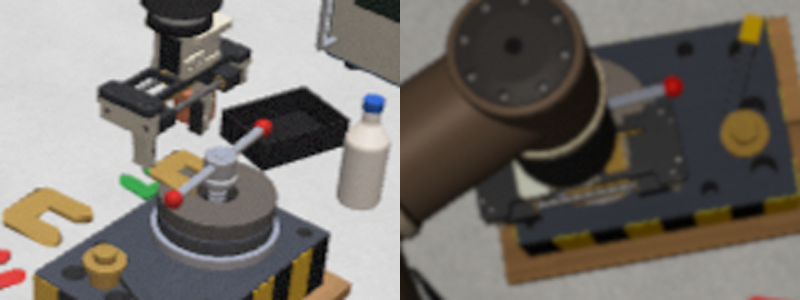

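The picture shows the open fingers (scene crop 140,140 and 200,110) on either side of the brass washer and clear of the bar. I'll go down and grip.

Emit:
{"api": "carry_out", "payload": {
  "commands": [
    {"dp": [0, 0.002, 0.012], "rotation": [0, 0, 0]},
    {"dp": [0, 0, 0.011], "rotation": [0, 0, 0]},
    {"dp": [0, 0, 0], "rotation": [0, 0, 0]},
    {"dp": [0, 0, 0], "rotation": [0, 0, 0]}
  ]
}}

```text
t: 3.85
eef_pos: [0.5371, 0.0885, 0.1887]
ee_rot: [3.141, -0.0, 0.115]
force: [-0.4, 0.1, -0.6]
width: 0.0875
gripper_force: 0.0
```

Emit:
{"api": "carry_out", "payload": {
  "commands": [
    {"dp": [0, 0, 0], "rotation": [0, 0, 0]},
    {"dp": [0, 0, 0], "rotation": [0, 0, 0]},
    {"dp": [0, 0, 0], "rotation": [0, 0, 0]},
    {"dp": [0, 0, 0], "rotation": [0, 0, 0]},
    {"dp": [0, 0, 0], "rotation": [0, 0, 0]},
    {"dp": [0, 0, 0], "rotation": [0, 0, 0]}
  ],
  "grip": 0.05,
  "force": 10
}}

```text
t: 4.6
eef_pos: [0.537, 0.0884, 0.1887]
ee_rot: [3.141, -0.0, 0.115]
force: [-1.4, -1.4, 3.3]
width: 0.0654
gripper_force: 10.0
```

```bash
python3 - <<'E'
from h import *
s=readout.get_state(); print(s)
E
```

```text
{'t': 4.6, 'q': array([ 5.23445011e-01,  1.95779807e-01, -3.66514908e-01,  2.03584660e-04,
       -1.00848124e+00,  1.16200906e+00]), 'qd': array([-4.03043021e-05, -1.03212108e-03, -1.15520819e-03, -1.18663737e-03,
        2.84169820e-04, -6.18388949e-04]), 'joint_efforts': array([ 6.79669920e-01, -4.11486626e+01,  2.62582737e+01,  5.66191837e+00,
        6.13324866e-01,  2.48391606e-02]), 'eef_pos': array([0.53699299, 0.08840086, 0.18874063]), 'ee_rot': array([ 3.14144270e+00, -8.71518634e-05,  1.14766291e-01]), 'force': array([-1.35630918, -1.37021167,  3.2532797 ]), 'moment': array([-0.54836232,  0.31107146, -0.01920948]), 'gripper_force': 10.003659194335341, 'width': 0.06535253697046921}
```

Emit:
{"api": "carry_out", "payload": {
  "commands": [
    {"dp": [0.005, 0.0005, 0], "rotation": [0, 0, 0]},
    {"dp": [0.005, 0.0005, 0], "rotation": [0, 0, 0]},
    {"dp": [0.005, 0, 0], "rotation": [0, 0, 0]},
    {"dp": [0.005, 0, 0], "rotation": [0, 0, 0]},
    {"dp": [0.005, 0, 0], "rotation": [0, 0, 0]},
    {"dp": [0.005, 0, 0], "rotation": [0, 0, 0]},
    {"dp": [0.005, 0, 0], "rotation": [0, 0, 0]},
    {"dp": [0.005, 0, 0], "rotation": [0, 0, 0]}
  ]
}}

```text
t: 5.6
eef_pos: [0.5764, 0.0919, 0.1887]
ee_rot: [3.141, 0.001, 0.115]
force: [-5.2, -1.5, 6.2]
width: 0.0654
gripper_force: 10.0
```

Emit:
{"api": "carry_out", "payload": {
  "commands": [
    {"dp": [0.002, 0, 0], "rotation": [0, 0, 0]},
    {"dp": [0.002, 0, 0], "rotation": [0, 0, 0]},
    {"dp": [0, 0, 0], "rotation": [0, 0, 0]}
  ]
}}

```text
t: 5.98
eef_pos: [0.5804, 0.0924, 0.1887]
ee_rot: [3.141, 0.001, 0.115]
force: [-5.2, -1.9, 5.5]
width: 0.0654
gripper_force: 10.0
```

Emit:
{"api": "carry_out", "payload": {
  "commands": [
    {"dp": [0.0015, 0, 0], "rotation": [0, 0, 0]},
    {"dp": [0.0015, 0, 0], "rotation": [0, 0, 0]},
    {"dp": [0, 0, 0], "rotation": [0, 0, 0]}
  ]
}}

```text
t: 6.35
eef_pos: [0.5833, 0.0927, 0.1887]
ee_rot: [3.141, 0.001, 0.115]
force: [-4.6, -1.8, 5.3]
width: 0.0657
gripper_force: 10.0
```

Emit:
{"api": "carry_out", "payload": {
  "commands": [
    {"dp": [0.0015, 0, 0], "rotation": [0, 0, 0]},
    {"dp": [0, 0, 0], "rotation": [0, 0, 0]}
  ]
}}

```text
t: 6.6
eef_pos: [0.5844, 0.0929, 0.1887]
ee_rot: [3.141, 0.002, 0.115]
force: [-6.8, -0.8, 7.9]
width: 0.0653
gripper_force: 10.0
```

Emit:
{"api": "carry_out", "payload": {
  "commands": [
    {"dp": [0.0015, 0, 0], "rotation": [0, 0, 0]},
    {"dp": [0, 0, 0], "rotation": [0, 0, 0]}
  ]
}}

```text
t: 6.85
eef_pos: [0.5847, 0.0929, 0.1885]
ee_rot: [3.141, 0.004, 0.115]
force: [-11.4, 0.3, 10.2]
width: 0.0653
gripper_force: 10.0
```

Emit:
{"api": "carry_out", "payload": {
  "commands": [
    {"dp": [-0.001, 0, 0], "rotation": [0, 0, 0]},
    {"dp": [0, 0, 0], "rotation": [0, 0, 0]},
    {"dp": [0, 0, 0], "rotation": [0, 0, 0]},
    {"dp": [0, 0, -0.02], "rotation": [0, 0, 0]},
    {"dp": [0, 0, -0.03], "rotation": [0, 0, 0]},
    {"dp": [-0.03, 0, -0.015], "rotation": [0, 0, 0]},
    {"dp": [-0.05, 0, 0], "rotation": [0, 0, 0]},
    {"dp": [-0.04, 0, 0], "rotation": [0, 0, 0]}
  ],
  "grip": 0.078
}}

```text
t: 7.85
eef_pos: [0.4653, 0.0791, 0.2535]
ee_rot: [-3.141, -0.0, 0.114]
force: [1.0, -0.5, 0.6]
width: 0.0777
gripper_force: 0.0
```

```bash
python3 - <<'E'
from meas import *
meas('m1')
s=readout.get_state(); print(s['eef_pos'],s['ee_rot'],s['t'])
E
python3 - <<'E'
import cv2,numpy as np
a=cv2.imread('pics/m1scene.png')[160:280,300:460];b=cv2.imread('pics/m1top.png')[160:280,170:330]
cv2.imwrite('pics/g2.png',cv2.resize(np.hstack([a,b]),None,fx=2.5,fy=2.5,interpolation=cv2.INTER_CUBIC))
E
```

```text
top ball 59 [278.8 194. ] ztop 0.211 [0.626  0.0008 0.199 ]
top washer 50 z 0.1664 rect [600.   64.2] [32.9 12.5] 21.2
[[582.4000244140625, 64.0], [586.9000244140625, 52.400001525878906], [617.5999755859375, 64.30000305175781], [613.0999755859375, 75.9000015258789]]
top ring 525 z 0.1597 [0.6085 0.0962] [0.07, 0.069, 0.068, 0.066, 0.069, 0.069, 0.07, 0.07, 0.07, 0.07, 0.07, 0.07, 0.069, 0.069, 0.069, 0.07, 0.069, 0.069, 0.07, 0.07, 0.069, 0.069, 0.07, 0.069, 0.069]
scene ball 32 [405.5 210. ] ztop 0.21 [0.5924 0.1943 0.199 ]
scene ball 45 [368.8 239.3] ztop 0.211 [0.6268 0.0023 0.199 ]
scene hub [0.6096 0.0983 0.199 ] len 0.1951
scene washer 100 z 0.1673 rect [625.8  70.8] [50.5 31.5] 5.4
[[599.2000122070312, 84.0999984741211], [602.0999755859375, 52.70000076293945], [652.4000244140625, 57.5], [649.4000244140625, 88.9000015258789]]
scene ring 625 z 0.1602 [0.6139 0.0936] [0.074, 0.071, 0.071, 0.071, 0.069, 0.07, 0.07, 0.071, 0.071, 0.071, 0.07, 0.072, 0.073, 0.072, 0.072, 0.072, 0.072, 0.071, 0.07, 0.07, 0.069, 0.07, 0.07, 0.07, 0.072, 0.072, 0.073, 0.072, 0.077, 0.077]
[0.46363365 0.07870239 0.25408146] [-3.14039466e+00 -5.79308208e-04  1.15177578e-01] 7.95
```

View pics/g2.png

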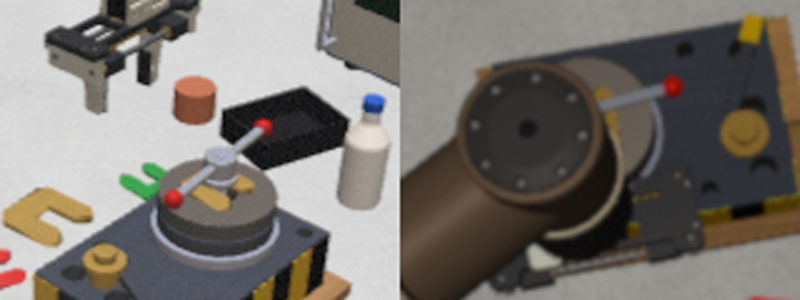

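The scene crop shows the washer seated round the stud under the nut: its back edge is at about (205,195) and an arm end is at (243,186). The bar hasn't moved. Next I'll close the gripper into a peg and set it behind the +y half of the bar.

Emit:
{"api": "carry_out", "payload": {
  "commands": [
    {"dp": [0.0302, -0.0141, 0], "rotation": [0, 0, 0]},
    {"dp": [0.0302, -0.0141, 0], "rotation": [0, 0, 0]},
    {"dp": [0.0302, -0.0141, 0], "rotation": [0, 0, 0]},
    {"dp": [0.0302, -0.0141, 0], "rotation": [0, 0, 0]},
    {"dp": [0, 0, 0], "rotation": [0, 0, 0]},
    {"dp": [0, 0, 0], "rotation": [0, 0, 0]},
    {"dp": [0, 0, 0], "rotation": [0, 0, 0]}
  ],
  "grip": 0,
  "force": 30
}}

```text
t: 8.82
eef_pos: [0.5797, 0.1489, 0.2538]
ee_rot: [-3.142, -0.0, 0.115]
force: [0.0, 0.1, 0.0]
width: 0.0139
gripper_force: 0.0
```

```bash
cat > orb.py <<'E'
import numpy as np
def orb(a0,steps,rho=.062,hub=(.609,.0955),psi=.115):
    a=np.radians(a0-np.concatenate([[0],np.cumsum(steps)]))
    P=np.array(hub)+rho*np.stack([np.cos(a),np.sin(a)],-1); D=np.diff(P,axis=0)
    c,s=np.cos(psi),np.sin(psi); T=np.stack([D[:,0]*c+D[:,1]*s, D[:,0]*s-D[:,1]*c],-1)
    return P,T
E
python3 - <<'E'
from orb import *
P,T=orb(121,[7.5]*40)
for i in range(0,40,8): print(P[i+8].round(4),(T[i:i+8]*1000).round(1).tolist())
E
```

```text
[0.6391 0.1497] [[7.6, -2.9], [7.9, -1.8], [8.1, -0.8], [8.1, 0.3], [8.0, 1.3], [7.8, 2.3], [7.4, 3.3], [6.9, 4.3]]
[0.671  0.0966] [[6.3, 5.1], [5.5, 5.9], [4.7, 6.6], [3.8, 7.1], [2.9, 7.6], [1.8, 7.9], [0.8, 8.1], [-0.3, 8.1]]
[0.6409 0.0424] [[-1.3, 8.0], [-2.3, 7.8], [-3.3, 7.4], [-4.3, 6.9], [-5.1, 6.3], [-5.9, 5.5], [-6.6, 4.7], [-7.1, 3.8]]
[0.5789 0.0413] [[-7.6, 2.9], [-7.9, 1.8], [-8.1, 0.8], [-8.1, -0.3], [-8.0, -1.3], [-7.8, -2.3], [-7.4, -3.3], [-6.9, -4.3]]
[0.547  0.0944] [[-6.3, -5.1], [-5.5, -5.9], [-4.7, -6.6], [-3.8, -7.1], [-2.9, -7.6], [-1.8, -7.9], [-0.8, -8.1], [0.3, -8.1]]
```

Emit:
{"api": "carry_out", "payload": {
  "commands": [
    {"dp": [-0.003, 0, 0], "rotation": [0, 0, 0]},
    {"dp": [0, 0, 0], "rotation": [0, 0, 0]},
    {"dp": [0, 0, 0.012], "rotation": [0, 0, 0]},
    {"dp": [0, 0, 0.012], "rotation": [0, 0, 0]},
    {"dp": [0, 0, 0.013], "rotation": [0, 0, 0]},
    {"dp": [0, 0, 0.013], "rotation": [0, 0, 0]},
    {"dp": [0, 0, 0], "rotation": [0, 0, 0]}
  ]
}}

```text
t: 9.7
eef_pos: [0.5765, 0.1486, 0.2019]
ee_rot: [3.141, 0.003, 0.115]
force: [0.6, -0.3, 0.1]
width: 0.0006
gripper_force: 0.0
```

Emit:
{"api": "carry_out", "payload": {
  "commands": [
    {"dp": [0.0076, -0.0029, 0], "rotation": [0, 0, 0]},
    {"dp": [0.0079, -0.0018, 0], "rotation": [0, 0, 0]},
    {"dp": [0.0081, -0.0008, 0], "rotation": [0, 0, 0]},
    {"dp": [0.0081, 0.0003, 0], "rotation": [0, 0, 0]},
    {"dp": [0.008, 0.0013, 0], "rotation": [0, 0, 0]},
    {"dp": [0.0078, 0.0023, 0], "rotation": [0, 0, 0]},
    {"dp": [0.0074, 0.0033, 0], "rotation": [0, 0, 0]},
    {"dp": [0.0069, 0.0043, 0], "rotation": [0, 0, 0]}
  ]
}}

```text
t: 10.7
eef_pos: [0.6398, 0.15, 0.2036]
ee_rot: [-3.141, -0.0, 0.115]
force: [-1.7, 0.0, 0.6]
width: 0.0003
gripper_force: 1.0
```

```bash
python3 - <<'E'
from meas import *
meas('m2')
s=readout.get_state(); print(s['eef_pos'],s['force'],s['t'])
E
```

```text
top ball 57 [267.9 231.9] ztop 0.211 [0.5322 0.0358 0.199 ]
top washer 221 z 0.1673 rect [592.8 112.5] [75.9 37.6] 39.1
[[551.5, 103.0999984741211], [575.2000122070312, 73.9000015258789], [634.0999755859375, 121.80000305175781], [610.2999877929688, 151.0]]
top ring 1030 z 0.1598 [0.6081 0.0954] [0.07, 0.07, 0.07, 0.068, 0.068, 0.069, 0.068, 0.069, 0.069, 0.069, 0.068, 0.069, 0.069, 0.069, 0.07, 0.069, 0.071, 0.071, 0.069, 0.069, 0.07, 0.069, 0.068, 0.068, 0.069, 0.069, 0.069, 0.069, 0.069, 0.07, 0.07, 0.07, 0.069, 0.07]
scene ball 31 [354.8 221.2] ztop 0.209 [0.536 0.037 0.199]
scene ball 30 [421.2 228.7] ztop 0.208 [0.6882 0.1515 0.199 ]
scene hub [0.6121 0.0942 0.199 ] len 0.1905
scene washer 146 z 0.1674 rect [611.3  72. ] [39.4 79.6] 78.7
[[568.4000244140625, 60.5], [646.5, 44.900001525878906], [654.2000122070312, 83.5], [576.0999755859375, 99.0999984741211]]
scene ring 641 z 0.1604 [0.6164 0.0895] [0.071, 0.069, 0.069, 0.069, 0.069, 0.07, 0.071, 0.072, 0.074, 0.072, 0.071, 0.062, 0.06, 0.075, 0.074, 0.072, 0.071, 0.071, 0.07, 0.069, 0.069, 0.07, 0.071, 0.073, 0.072, 0.071]
[0.64041379 0.14975687 0.20367561] [-0.14275873 -0.28700411 -0.31736875] 10.8
```

Emit:
{"api": "carry_out", "payload": {
  "commands": [
    {"dp": [0.0063, 0.0051, 0], "rotation": [0, 0, 0]},
    {"dp": [0.0055, 0.0059, 0], "rotation": [0, 0, 0]},
    {"dp": [0.0047, 0.0066, 0], "rotation": [0, 0, 0]},
    {"dp": [0.0038, 0.0071, 0], "rotation": [0, 0, 0]},
    {"dp": [0.0029, 0.0076, 0], "rotation": [0, 0, 0]},
    {"dp": [0.0018, 0.0079, 0], "rotation": [0, 0, 0]},
    {"dp": [0.0008, 0.0081, 0], "rotation": [0, 0, 0]},
    {"dp": [-0.0003, 0.0081, 0], "rotation": [0, 0, 0]}
  ]
}}

```text
t: 11.8
eef_pos: [0.6712, 0.0965, 0.2036]
ee_rot: [-3.141, -0.0, 0.115]
force: [-1.2, 2.5, 0.0]
width: 0.0006
gripper_force: 1.0
```

Emit:
{"api": "carry_out", "payload": {
  "commands": [
    {"dp": [-0.0013, 0.008, 0], "rotation": [0, 0, 0]},
    {"dp": [-0.0023, 0.0078, 0], "rotation": [0, 0, 0]},
    {"dp": [-0.0033, 0.0074, 0], "rotation": [0, 0, 0]},
    {"dp": [-0.0043, 0.0069, 0], "rotation": [0, 0, 0]},
    {"dp": [-0.0051, 0.0063, 0], "rotation": [0, 0, 0]},
    {"dp": [-0.0059, 0.0055, 0], "rotation": [0, 0, 0]},
    {"dp": [-0.0066, 0.0047, 0], "rotation": [0, 0, 0]},
    {"dp": [-0.0071, 0.0038, 0], "rotation": [0, 0, 0]}
  ]
}}

```text
t: 12.8
eef_pos: [0.6407, 0.0424, 0.2036]
ee_rot: [3.142, -0.0, 0.115]
force: [0.2, 1.7, -0.4]
width: 0.0003
gripper_force: 0.8
```

Emit:
{"api": "carry_out", "payload": {
  "commands": [
    {"dp": [-0.0076, 0.0029, 0], "rotation": [0, 0, 0]},
    {"dp": [-0.0079, 0.0018, 0], "rotation": [0, 0, 0]},
    {"dp": [-0.0081, 0.0008, 0], "rotation": [0, 0, 0]},
    {"dp": [-0.0081, -0.0003, 0], "rotation": [0, 0, 0]},
    {"dp": [-0.008, -0.0013, 0], "rotation": [0, 0, 0]},
    {"dp": [-0.0078, -0.0023, 0], "rotation": [0, 0, 0]},
    {"dp": [-0.0074, -0.0033, 0], "rotation": [0, 0, 0]},
    {"dp": [-0.0069, -0.0043, 0], "rotation": [0, 0, 0]}
  ]
}}

```text
t: 13.8
eef_pos: [0.5784, 0.0417, 0.2036]
ee_rot: [3.141, 0.0, 0.115]
force: [3.5, -0.0, -0.4]
width: 0.0005
gripper_force: 1.0
```

```bash
python3 - <<'E'
from meas import *
meas('m3')
s=readout.get_state(); print(s['eef_pos'],s['force'],s['t'])
E
```

```text
top ball 57 [267.1 232.9] ztop 0.206 [0.5298 0.0379 0.199 ]
top ring 259 z 0.1594 [0.6083 0.0949] [0.068, 0.069, 0.07, 0.07, 0.07, 0.07, 0.07, 0.07, 0.071, 0.069, 0.069, 0.069, 0.07, 0.07, 0.07, 0.069, 0.069, 0.064, 0.066]
scene ball 32 [420.8 230.3] ztop 0.204 [0.6928 0.144  0.199 ]
scene washer 138 z 0.1677 rect [610.   71.5] [39.3 80.6] 73.6
[[565.7999877929688, 64.0], [643.0999755859375, 41.29999923706055], [654.2000122070312, 79.0], [576.9000244140625, 101.69999694824219]]
scene ring 545 z 0.1603 [0.6167 0.0908] [0.07, 0.069, 0.068, 0.068, 0.067, 0.069, 0.07, 0.071, 0.073, 0.075, 0.076, 0.063, 0.07, 0.07, 0.07, 0.07, 0.07, 0.07, 0.07, 0.072, 0.074]
[0.57778344 0.04181748 0.20351168] [ 0.00347704  0.29146132 -0.39998329] 13.9
```

Emit:
{"api": "carry_out", "payload": {
  "commands": [
    {"dp": [-0.0063, -0.0051, 0], "rotation": [0, 0, 0]},
    {"dp": [-0.0055, -0.0059, 0], "rotation": [0, 0, 0]},
    {"dp": [-0.0047, -0.0066, 0], "rotation": [0, 0, 0]},
    {"dp": [-0.0038, -0.0071, 0], "rotation": [0, 0, 0]},
    {"dp": [-0.0029, -0.0076, 0], "rotation": [0, 0, 0]},
    {"dp": [-0.0018, -0.0079, 0], "rotation": [0, 0, 0]},
    {"dp": [0, 0, 0], "rotation": [0, 0, 0]}
  ]
}}

```text
t: 14.78
eef_pos: [0.5491, 0.0795, 0.2034]
ee_rot: [-3.141, 0.001, 0.115]
force: [0.6, 0.2, 0.1]
width: 0.0004
gripper_force: 0.0
```

```bash
python3 - <<'E'
from orb import *
from station import readout
s=readout.get_state(); print(s['eef_pos'],s['force'])
v=np.array(s['eef_pos'][:2])-[.609,.0955]; a=np.degrees(np.arctan2(v[1],v[0])); print(np.hypot(*v),a)
P,T=orb(a,[2.5]*48,rho=np.hypot(*v))
for i in range(0,48,4): print(round(a-2.5*(i+4)),P[i+4].round(4),(T[i:i+4]*1000).round(1).tolist())
E
```

```text
[0.54913315 0.07945939 0.2034145 ] [0.56961672 0.18843771 0.14110163]
0.06197855410249437 -165.00059814583005
-175 [0.5473 0.0901] [[-0.3, -2.7], [-0.2, -2.7], [-0.1, -2.7], [0.0, -2.7]]
-185 [0.5473 0.1009] [[0.1, -2.7], [0.3, -2.7], [0.4, -2.7], [0.5, -2.7]]
-195 [0.5491 0.1115] [[0.6, -2.6], [0.7, -2.6], [0.8, -2.6], [0.9, -2.5]]
-205 [0.5528 0.1217] [[1.0, -2.5], [1.2, -2.4], [1.3, -2.4], [1.4, -2.3]]
-215 [0.5582 0.131 ] [[1.5, -2.3], [1.6, -2.2], [1.7, -2.1], [1.8, -2.1]]
-225 [0.5652 0.1393] [[1.8, -2.0], [1.9, -1.9], [2.0, -1.8], [2.1, -1.7]]
-235 [0.5735 0.1463] [[2.2, -1.6], [2.2, -1.5], [2.3, -1.4], [2.3, -1.3]]
-245 [0.5828 0.1517] [[2.4, -1.2], [2.5, -1.1], [2.5, -1.0], [2.5, -0.9]]
-255 [0.593  0.1554] [[2.6, -0.8], [2.6, -0.7], [2.6, -0.6], [2.7, -0.5]]
-265 [0.6036 0.1572] [[2.7, -0.3], [2.7, -0.2], [2.7, -0.1], [2.7, 0.0]]
-275 [0.6144 0.1572] [[2.7, 0.1], [2.7, 0.3], [2.7, 0.4], [2.7, 0.5]]
-285 [0.625  0.1554] [[2.6, 0.6], [2.6, 0.7], [2.6, 0.8], [2.5, 0.9]]
```

Emit:
{"api": "carry_out", "payload": {
  "commands": [
    {"dp": [-0.0003, -0.0027, 0], "rotation": [0, 0, 0]},
    {"dp": [-0.0002, -0.0027, 0], "rotation": [0, 0, 0]},
    {"dp": [-0.0001, -0.0027, 0], "rotation": [0, 0, 0]},
    {"dp": [0, -0.0027, 0], "rotation": [0, 0, 0]},
    {"dp": [0.0001, -0.0027, 0], "rotation": [0, 0, 0]},
    {"dp": [0.0003, -0.0027, 0], "rotation": [0, 0, 0]},
    {"dp": [0.0004, -0.0027, 0], "rotation": [0, 0, 0]},
    {"dp": [0.0005, -0.0027, 0], "rotation": [0, 0, 0]}
  ]
}}

```text
t: 15.78
eef_pos: [0.5478, 0.1001, 0.2036]
ee_rot: [3.141, 0.0, 0.115]
force: [-0.6, -2.4, 0.6]
width: 0.0004
gripper_force: 1.0
```

Emit:
{"api": "carry_out", "payload": {
  "commands": [
    {"dp": [0.0006, -0.0026, 0], "rotation": [0, 0, 0]},
    {"dp": [0.0007, -0.0026, 0], "rotation": [0, 0, 0]},
    {"dp": [0.0008, -0.0026, 0], "rotation": [0, 0, 0]},
    {"dp": [0.0009, -0.0025, 0], "rotation": [0, 0, 0]},
    {"dp": [0.001, -0.0025, 0], "rotation": [0, 0, 0]},
    {"dp": [0.0012, -0.0024, 0], "rotation": [0, 0, 0]}
  ]
}}

```text
t: 16.52
eef_pos: [0.5512, 0.1161, 0.2035]
ee_rot: [-3.142, 0.0, 0.115]
force: [-0.1, -3.0, 0.3]
width: 0.0002
gripper_force: 0.9
```

Emit:
{"api": "carry_out", "payload": {
  "commands": [
    {"dp": [0.0013, -0.0024, 0], "rotation": [0, 0, 0]},
    {"dp": [0.0014, -0.0023, 0], "rotation": [0, 0, 0]},
    {"dp": [0.0015, -0.0023, 0], "rotation": [0, 0, 0]},
    {"dp": [0.0016, -0.0022, 0], "rotation": [0, 0, 0]},
    {"dp": [0.0017, -0.0021, 0], "rotation": [0, 0, 0]},
    {"dp": [0.0018, -0.0021, 0], "rotation": [0, 0, 0]}
  ]
}}

```text
t: 17.27
eef_pos: [0.559, 0.1305, 0.2035]
ee_rot: [3.142, 0.0, 0.115]
force: [-0.5, -1.3, 0.2]
width: 0.0001
gripper_force: 0.8
```

Emit:
{"api": "carry_out", "payload": {
  "commands": [
    {"dp": [0.0018, -0.002, 0], "rotation": [0, 0, 0]},
    {"dp": [0.0019, -0.0019, 0], "rotation": [0, 0, 0]},
    {"dp": [0.002, -0.0018, 0], "rotation": [0, 0, 0]},
    {"dp": [0.0021, -0.0017, 0], "rotation": [0, 0, 0]},
    {"dp": [0.0022, -0.0016, 0], "rotation": [0, 0, 0]},
    {"dp": [0.0022, -0.0015, 0], "rotation": [0, 0, 0]}
  ]
}}

```text
t: 18.02
eef_pos: [0.5698, 0.142, 0.2035]
ee_rot: [3.141, 0.001, 0.115]
force: [-1.7, -4.5, 0.5]
width: 0.0004
gripper_force: 1.5
```

```bash
python3 - <<'E'
from meas import *
meas('m4')
s=readout.get_state(); print(s['eef_pos'],s['force'],s['t'])
E
```

```text
top ball 57 [276.7 188.9] ztop 0.204 [0.6398 0.005  0.199 ]
top ring 767 z 0.16 [0.6081 0.0956] [0.07, 0.07, 0.07, 0.069, 0.069, 0.066, 0.068, 0.069, 0.069, 0.069, 0.069, 0.07, 0.069, 0.07, 0.069, 0.07, 0.07, 0.069, 0.07, 0.07, 0.069, 0.068, 0.068, 0.069, 0.069, 0.069, 0.069, 0.07, 0.07, 0.07, 0.07, 0.069, 0.07]
scene ball 28 [400.5 210.4] ztop 0.203 [0.5836 0.1815 0.199 ]
scene ball 46 [373.9 243.4] ztop 0.202 [ 0.6496 -0.0012  0.199 ]
scene hub [0.6166 0.0902 0.199 ] len 0.1943
scene washer 60 z 0.1669 rect [631.9  68.2] [31.8 28.8] 34.3
[[610.5999755859375, 71.0999984741211], [626.7999877929688, 47.29999923706055], [653.0999755859375, 65.19999694824219], [636.9000244140625, 89.0]]
scene ring 614 z 0.1602 [0.6135 0.0942] [0.073, 0.071, 0.07, 0.07, 0.069, 0.069, 0.069, 0.07, 0.07, 0.071, 0.07, 0.07, 0.071, 0.072, 0.071, 0.072, 0.071, 0.071, 0.071, 0.07, 0.07, 0.07, 0.069, 0.07, 0.069, 0.072, 0.074, 0.077, 0.073, 0.076]
[0.56987823 0.14211112 0.20344556] [-0.76557235 -2.18988678 -0.59481137] 18.125
```

Emit:
{"api": "carry_out", "payload": {
  "commands": [
    {"dp": [0.0023, -0.0014, 0], "rotation": [0, 0, 0]},
    {"dp": [0.0023, -0.0013, 0], "rotation": [0, 0, 0]},
    {"dp": [0.0024, -0.0012, 0], "rotation": [0, 0, 0]}
  ]
}}

```text
t: 18.5
eef_pos: [0.5756, 0.146, 0.2033]
ee_rot: [3.14, 0.002, 0.114]
force: [-5.0, -5.9, 1.3]
width: 0.0008
gripper_force: 2.9
```

Emit:
{"api": "carry_out", "payload": {
  "commands": [
    {"dp": [0.0025, -0.0011, 0], "rotation": [0, 0, 0]},
    {"dp": [0.0025, -0.001, 0], "rotation": [0, 0, 0]}
  ]
}}

```text
t: 18.75
eef_pos: [0.5788, 0.1475, 0.203]
ee_rot: [3.139, 0.006, 0.114]
force: [-12.1, -10.2, 6.9]
width: 0.0003
gripper_force: 7.0
```

Emit:
{"api": "carry_out", "payload": {
  "commands": [
    {"dp": [0.0015, -0.0005, 0], "rotation": [0, 0, 0]},
    {"dp": [0, 0, 0], "rotation": [0, 0, 0]}
  ]
}}

```text
t: 19.0
eef_pos: [0.5794, 0.1477, 0.203]
ee_rot: [3.138, 0.007, 0.114]
force: [-13.1, -9.1, 7.3]
width: 0.0007
gripper_force: 7.3
```

```bash
python3 - <<'E'
from meas import *
meas('m5')
s=readout.get_state(); print(s['eef_pos'],s['force'],s['moment'],s['t'])
E
```

```text
top ball 58 [278.6 193.9] ztop 0.203 [0.6264 0.0013 0.199 ]
top washer 45 z 0.1667 rect [574.5  97.1] [ 6.4 48.4] 4.1
[[569.5999755859375, 121.0999984741211], [573.0, 72.69999694824219], [579.4000244140625, 73.19999694824219], [576.0, 121.5]]
top ring 843 z 0.16 [0.6083 0.0957] [0.07, 0.069, 0.07, 0.07, 0.066, 0.068, 0.07, 0.069, 0.069, 0.07, 0.071, 0.07, 0.07, 0.07, 0.07, 0.069, 0.068, 0.069, 0.069, 0.069, 0.069, 0.07, 0.07, 0.07, 0.07, 0.069, 0.069]
scene ball 32 [404.6 211.9] ztop 0.204 [0.5975 0.1841 0.199 ]
scene ball 44 [369.6 241.9] ztop 0.202 [ 0.637 -0.005  0.199]
scene hub [0.6172 0.0895 0.199 ] len 0.1932
scene washer 71 z 0.1671 rect [629.1  67.2] [41.4 29.2] 26.6
[[604.0999755859375, 71.0], [617.2000122070312, 44.900001525878906], [654.2000122070312, 63.400001525878906], [641.0999755859375, 89.5]]
scene ring 610 z 0.1603 [0.6139 0.0942] [0.071, 0.07, 0.069, 0.069, 0.069, 0.07, 0.071, 0.07, 0.07, 0.071, 0.072, 0.072, 0.072, 0.072, 0.072, 0.071, 0.071, 0.07, 0.07, 0.07, 0.07, 0.072, 0.075, 0.073, 0.073, 0.072, 0.072, 0.071]
[0.57947796 0.14770279 0.20309501] [-13.08837108  -9.64281398   7.07652049] [-3.36902032  4.54392805  0.10639554] 19.1
```

Emit:
{"api": "carry_out", "payload": {
  "commands": [
    {"dp": [0.0015, 0, 0], "rotation": [0, 0, 0]},
    {"dp": [0, 0, 0], "rotation": [0, 0, 0]}
  ]
}}

```text
t: 19.35
eef_pos: [0.5797, 0.1476, 0.203]
ee_rot: [3.138, 0.009, 0.114]
force: [-18.3, -8.9, 11.2]
width: 0.0001
gripper_force: 10.0
```

Emit:
{"api": "carry_out", "payload": {
  "commands": [
    {"dp": [0.0015, 0, 0], "rotation": [0, 0, 0]},
    {"dp": [0, 0, 0], "rotation": [0, 0, 0]}
  ]
}}

```text
t: 19.6
eef_pos: [0.5799, 0.1476, 0.203]
ee_rot: [3.138, 0.012, 0.114]
force: [-24.2, -9.5, 14.1]
width: 0.0005
gripper_force: 12.8
```

The push force climbs about 5 N per step while the bar hardly moves, and at about 1.4 N m that is well above the bite torque. This is the dead stop, so I'll back off and check.

Emit:
{"api": "carry_out", "payload": {
  "commands": [
    {"dp": [-0.004, 0, 0], "rotation": [0, 0, 0]},
    {"dp": [-0.008, 0, 0], "rotation": [0, 0, 0]},
    {"dp": [-0.008, 0, 0], "rotation": [0, 0, 0]},
    {"dp": [0, 0, -0.025], "rotation": [0, 0, 0]},
    {"dp": [0, 0, -0.04], "rotation": [0, 0, 0]},
    {"dp": [-0.03, -0.05, -0.02], "rotation": [0, 0, 0]},
    {"dp": [-0.03, -0.05, 0], "rotation": [0, 0, 0]},
    {"dp": [-0.03, -0.05, 0], "rotation": [0, 0, 0]}
  ]
}}

```text
t: 20.6
eef_pos: [0.4581, 0.2887, 0.2894]
ee_rot: [-3.139, -0.002, 0.114]
force: [1.0, 0.8, 0.3]
width: 0.0001
gripper_force: 0.0
```

Emit:
{"api": "carry_out", "payload": {
  "commands": [
    {"dp": [-0.02, -0.055, 0], "rotation": [0, 0, 0]},
    {"dp": [0, -0.055, 0], "rotation": [0, 0, 0]},
    {"dp": [0, -0.05, 0], "rotation": [0, 0, 0]},
    {"dp": [0, 0, 0], "rotation": [0, 0, 0]}
  ]
}}

```text
t: 21.1
eef_pos: [0.4198, 0.4472, 0.2877]
ee_rot: [-3.141, 0.0, 0.118]
force: [-0.4, -1.4, -0.4]
width: 0.0002
gripper_force: 0.0
```

```bash
python3 - <<'E'
from meas import *
meas('m6')
s=readout.get_state(); print(s['eef_pos'],s['force'],s['t'])
a=cv2.imread('pics/m6scene.png')[160:280,300:460];b=cv2.imread('pics/m6top.png')[160:280,170:330]
cv2.imwrite('pics/g6.png',cv2.resize(np.hstack([a,b]),None,fx=2.5,fy=2.5,interpolation=cv2.INTER_CUBIC))
E
```

```text
top ball 59 [278.6 193.8] ztop 0.205 [0.6265 0.0014 0.199 ]
top ball 47 [205.4 216.5] ztop 0.204 [0.5864 0.1866 0.199 ]
top hub [0.6065 0.094  0.199 ] len 0.1895
top washer 266 z 0.1671 rect [589.  93.] [39.4 69.9] 11.9
[[562.5, 123.0999984741211], [576.9000244140625, 54.79999923706055], [615.4000244140625, 62.900001525878906], [601.0999755859375, 131.1999969482422]]
top ring 1274 z 0.1598 [0.6082 0.0956] [0.07, 0.07, 0.07, 0.07, 0.07, 0.069, 0.07, 0.07, 0.067, 0.067, 0.069, 0.069, 0.069, 0.07, 0.069, 0.069, 0.07, 0.069, 0.069, 0.07, 0.07, 0.07, 0.07, 0.07, 0.07, 0.07, 0.069, 0.07, 0.069, 0.068, 0.068, 0.069, 0.069, 0.069, 0.069, 0.07, 0.07, 0.069, 0.069, 0.069]
scene ball 33 [404.5 211.9] ztop 0.204 [0.5973 0.1838 0.199 ]
scene ball 44 [369.6 241.9] ztop 0.202 [ 0.6371 -0.0052  0.199 ]
scene hub [0.6172 0.0893 0.199 ] len 0.1931
scene washer 71 z 0.1667 rect [629.1  67.2] [41.4 29.2] 26.6
[[604.0999755859375, 71.0], [617.2000122070312, 44.900001525878906], [654.2000122070312, 63.400001525878906], [641.0999755859375, 89.5]]
scene ring 624 z 0.1601 [0.6141 0.0932] [0.071, 0.069, 0.07, 0.071, 0.069, 0.07, 0.07, 0.071, 0.071, 0.071, 0.071, 0.072, 0.073, 0.072, 0.073, 0.072, 0.072, 0.071, 0.071, 0.07, 0.07, 0.069, 0.07, 0.07, 0.069, 0.071, 0.075, 0.074, 0.074, 0.074, 0.076, 0.076, 0.073]
[0.42036654 0.44432462 0.28819836] [-0.52349452 -0.34099611 -0.02437408] 21.2
```

View pics/g6.png

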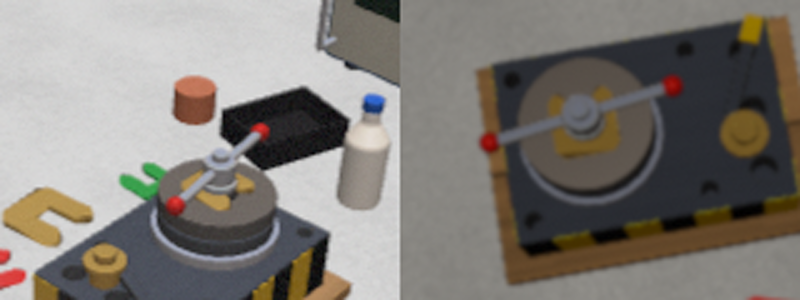

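The bar did not move between 16 N and 24 N of push, so the nut is at its dead stop. The pictures show the washer under the nut round the stud, with its back edge about 35–37 mm from the axis (top crop 585,150). The bystanders are untouched and the arm is clear.

```bash
python3 -c "
from station import arm
print(arm.job_done())"
```

```text
the job is handed in; nothing more can be done
None
```

I handed the job in at about 21 s: the brass washer is seated against the stud, the nut is turned to its dead stop without forcing, the arm is clear, and the bystanders in view are unmoved; the judge's result was not shown.

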